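# Set the stop screw of a tube fixture to a setting block

### The job

With the driver that stands in the stop screw, turn the screw down until the white setting block beneath it just drags: neither loose nor clamped, sliding under the foot with a light pull of about 5 N. Feel for it by sliding the block about a centimetre to and fro by its knob, never jam the screw hard down on the block, and leave the block lying in its guides under the foot at that drag and the driver standing in the screw. Do not touch the screw with the fingers and leave the ceramic tubes and the can where they stand.

Things in the scene. Friction and masses are not known exactly. Their poses are not given: they have to be found in the camera images.
- fixture: Stop fixture, fixed to the bench: aluminium base plate 270 x 104 x 15 mm, blue bridge with a brass bush. Origin on the bench, straight below the screw axis, z up. The block slides along its x axis on the plate (top 15 mm up) between two low steel guides 10 mm high that stop it moving sideways. Bridge, bush and screw are at x = 0, the block's knob on the -x side; the plate spans x = -170 to +100 mm.
- screw_axis (a point): Centre of the top of the square brass bush (34 x 34 mm), on the screw axis, 104 mm above the bench; the driver's shank passes down through it to the screw. Below the bridge (84 mm long along y, 34 mm along x, top 85 mm up) the screw carries a red foot 13 mm across: a spring plunger of 2.5 N per mm with 9 mm of travel. Its press on the block should end at 1.5 to 7.5 N and never pass 18 N.
- stop_screw: Vertical steel stop screw, head sunk in the bush. Origin on its axis at the floor of its head slot, 80 mm above the bench at the start. Friction 0.04 N m; stays where left. 12 mm per turn: clockwise seen from above lowers it 1.9 mm per rad; at most 5.8 rad down. At the start its foot is 0.5 to 7.5 mm above the block: the foot's length differs each time and is not seen in this pose, so feel for it.
- driver: Loose stubby screwdriver, 94 mm tall, 100 g, standing upright in the screw's slot. Origin on its axis at the lower edge of its blade, on the slot's floor. Blade 16 x 4 mm in a slot 5 mm wide and 12 mm deep (0.08 rad of play each way); shank 17 mm thick, held upright by the bush with 1.5 mm of play. When free it sinks with the screw by its own weight; when held, move it down as the screw sinks.
- driver_handle (a point): Centre of the driver's round orange handle (28 mm in diameter, 48 mm tall), on its axis, 70 mm above the blade's lower edge. The handle's underside is 22 mm above the bush at the start.
- block: Loose white ceramic setting block, 170 x 24 x 20 mm, 0.2 kg, lying along the fixture's x axis. Origin at the centre of its underside. Friction on foot and plate is 0.6 each (within a fifth): the pull that slides it is 1.2 N when loose plus 1.2 N per newton of press. Judge it from the force while it slides: once stopped, readings fall by some 2 N or more. Feel it both ways.
- block_knob (a point): On the axis of the block's blue upright knob, 22 mm above the block's top face, half-way up the knob. Knob 16 mm in diameter, 40 mm tall, on the block's centre line, 72 mm from its centre towards the fixture's -x; about 103 mm from the screw axis at the start. Pull or push the block by it along the fixture's x axis.
- tube0: Bystander: white ceramic tube, 34 mm in diameter, 100 mm tall, upright. Origin at the centre of its foot.
- tube1: Bystander: second such tube.
- tube2: Bystander: third such tube.
- can: Bystander: yellow can, 52 mm in diameter, 170 mm tall, upright. Origin at the centre of its foot.

How it is judged:
By the outcome, as a careful person would: the job done as asked, in the order asked, and still so for the second after the job is handed in, with the robot touching nothing.
It also fails if it takes over 72 s, if anything falls off the work surface, if the arm or the gripper's body presses on something with over 40 N, if the wrist force passes 120 N, or if a joint passes its speed limit or range.

### The arm

A 7-joint arm with a two-finger parallel gripper is mounted at the origin on the work surface. World frame = base frame: x ahead of the robot, y to its left, z up, the work surface at z = 0. Lengths are in m, angles in rad, forces in N, time in s.
With the tool pointing down it reaches from about 0.425 to 1.025 m from the base axis. Payload 3.6 kg.
Tool frame: the origin (TCP) lies between the finger pads; the fingertips stand 22 mm ahead of it and the grasp point (between the pads) lies 3 mm ahead of it; z points along the fingers, y is the line along which they close (so a half turn about z gives the same grasp; the last joint's range is limited). The gripper opens to 85 mm and grips with 20 to 120 N. Pads are 22 mm wide; open, the fingers measure 114 mm over their backs; the gripper's body (76 mm by 85 mm) begins 54 mm behind the grasp point. The pads swing forward as they close: fully open they stand 13 mm farther back than shut.
Start: joints at [-1.292, 0.591, 0.048, 1.609, -0.033, 0.943, -0.034], TCP at [0.263, 0.675, 0.253] pointing down, gripper open.
Joint ranges: [-2.69, 2.69], [-0.47, 2.24], [-1.27, 1.36], [0.19, 2.51], [-1.53, 4.68], [0.08, 2.07], [-3.09, 3.09]. Speed limits (rad/s): [2.57, 2.57, 3.14, 3.14, 3.14, 3.14, 3.14].

### API

Orientations are given as a unit quaternion [w, x, y, z].
In Python, from bench import r gives the robot as it stands. The module is installed in compiled form; this text tells all that it offers.
- The arm moves only by the tool step_arm, never from a script. Its argument "targets" is a list of rows, each a list of 7 numbers: the shift along the tool's x, y, z in mm, then the turn, a rotation vector about the tool's x, y, z in rad, then the opening, from 0 (shut) to 1 (fully open). In form: [[x, y, z, wx, wy, wz, gripper], ...]. A call has exactly 5 rows; each row shifts and turns the commanded pose from where the row before left it, along the tool's axes as they then stand; what a row does not reach is not made up. A row lasts 1/8 s, in which the tool goes at most 62.5 mm and 10.7 degrees, less where a joint would pass 70% of its speed; a pose out of reach is approached as far as the arm can. A call with a gripper value outside its range is refused whole. The fingers move at their own pace and stop on an object; the grip force is fixed at half the most. Time passes only in rows, so rows that do not move let the fingers close, or fill a call up. It gives the time, the measured TCP pose, the force, the opening and the grip force at its end, in the units of the state.
- r.observe(): the state, without advancing time (a new reading comes with each control period).
- r.camera(name): name is "side" or "top"; returns a dict with "color" (384x512x3 uint8, red, green, blue), "vfov" (degrees; the focal length in pixels is half the picture's height over the tangent of half this angle, whatever the lens; pixels are square), "cx", "cy" (the principal point, pixels), "xyz" and "rotation" of the camera in the world. Camera axes: x right, y down, z forward; pixel columns grow to the right and rows downward; lengths in m; the calibration is good to about 2 mm. A picture is of the moment at which its call begins. There is no depth.
- r.sign_off(): hands the job in; it is judged then, once.
The state is a dict: "time": time; "qpos": joint angles; "qvel": joint speeds; "tau": joint torques, N m; "tcp_pos": TCP position; "ee_rot": TCP orientation; "contact_force": force on the tool from outside, world axes, zero at the start; "wrist_torque": the same for the moment, N m; "width": opening from 0.0 (shut) to 1.0 (fully open); "grip_force": force on a finger pad.
Only numpy, scipy, OpenCV 4.12 (cv2) and the standard library are available. Lean on these libraries where they do the work, as an engineer would, in place of code of your own. Each camera call takes 0.05 s, during which the arm holds its last target. There are 200 camera calls.

## Working session

There is one attempt and no reset: what is moved stays moved. The work goes in short steps, Python scripts to look and compute and a tool call to move; the robot and the scene stay as the last step left them, time stands still between calls to the robot, and variables do not carry over. Pictures are saved under pics/ and viewed, at most 10 in all, crops included, and the job is handed in when it is done.

Besides the shell and the picture viewer there is one more tool, called after ">>>" as name(argument=value, ...) on one line, values as JSON. step_arm: Moves the arm, as the interface text tells. Its arguments: {"type":"object","properties":{"targets":{"type":"array"}},"required":["targets"]}

```bash
mkdir -p pics; python3 - <<'E'
from bench import r
import cv2,numpy as np
for n in("side","top"):
    c=r.camera(n); cv2.imwrite(f"pics/{n}0.png",c["color"][:,:,::-1]); print(n,c["vfov"],c["cx"],c["cy"],c["xyz"],np.round(c["rotation"],4).tolist())
o=r.observe(); print(o)
E
```

```text
side 53.06708018670593 254.04201247582654 190.41880294944036 [ 0.14952409 -0.51795266  0.83546474] [-0.3458, 0.8811, -0.2992, 0.1208]
top 49.89760402731069 255.51147960214573 199.48597680665827 [0.35095781 0.00365721 1.14538476] [-0.0772, 0.7348, -0.6697, 0.0752]
{'time': 0.1, 'qpos': array([-1.29246361,  0.59204269,  0.04827562,  1.60970826, -0.03331912,
        0.94276368, -0.03367965]), 'qvel': array([-0.0002353 , -0.00090404, -0.00154406, -0.00360799, -0.00045464,
        0.00045425, -0.00047583]), 'tau': array([ 4.46902864e-03, -5.49997616e+01,  1.55285921e+00, -1.98827040e+01,
        9.64020321e-03,  3.82160215e-03, -1.66171725e-05]), 'tcp_pos': array([0.26311381, 0.67478963, 0.25223812]), 'ee_rot': array([-1.52963301e-04,  1.84791631e-01,  9.82777153e-01, -1.04773467e-03]), 'contact_force': array([0.05496229, 0.57361207, 0.31607594]), 'wrist_torque': array([ 0.03438605, -0.03992963,  0.00592899]), 'grip_force': 0.0, 'width': 1.002577979773369}
```

View pics/side0.png

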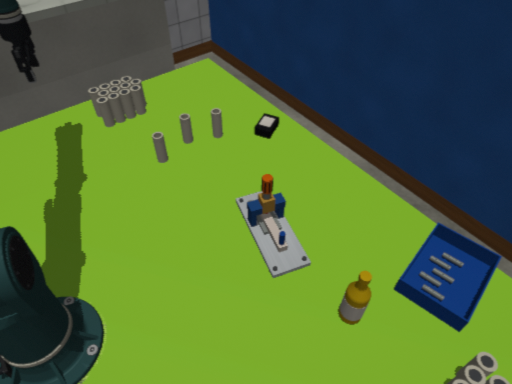

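View pics/top0.png

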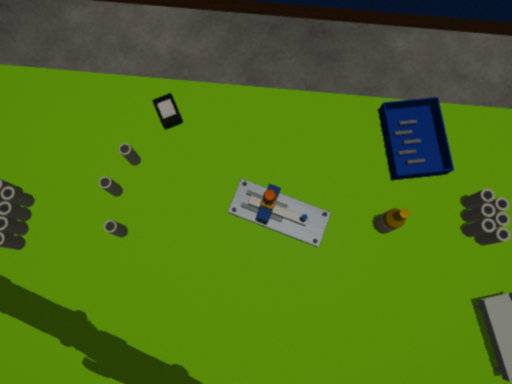

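Side view: the fixture is at about (270,230), with the orange handle at (267,185) and the knob at (282,238). Top view: handle at (269,197), knob at (304,217), plate corners at about (243,184), (325,213), (316,240) and (234,210). Tubes are to the left and the can to the right, all clear of the fixture.

```bash
cat > h.py <<'E'
from bench import r
import cv2,numpy as np
from scipy.spatial.transform import Rotation as R
def q2R(q): return R.from_quat(np.roll(q,-1)).as_matrix()
def ray(c,u,v):
    f=c["color"].shape[0]/2/np.tan(np.radians(c["vfov"])/2)
    d=q2R(c["rotation"])@np.array([(u-c["cx"])/f,(v-c["cy"])/f,1.]); return np.array(c["xyz"]),d/np.linalg.norm(d)
def plane(c,u,v,z):
    o,d=ray(c,u,v); return o+d*(z-o[2])/d[2]
def tri(a,b):
    (o1,d1),(o2,d2)=a,b
    s=np.linalg.lstsq(np.c_[d1,-d2],o2-o1,rcond=None)[0]
    p,q=o1+s[0]*d1,o2+s[1]*d2; return (p+q)/2,np.linalg.norm(p-q)
def blobs(c,lo,hi,box,amin=6):
    h=cv2.cvtColor(c["color"],cv2.COLOR_RGB2HSV); m=cv2.inRange(h,np.array(lo),np.array(hi))
    k=np.zeros_like(m); x0,y0,x1,y1=box; k[y0:y1,x0:x1]=m[y0:y1,x0:x1]
    n,l,s,ce=cv2.connectedComponentsWithStats(k)
    return [(int(s[i][4]),s[i][:4].tolist(),ce[i].round(2).tolist()) for i in range(1,n) if s[i][4]>=amin]
E
python3 - <<'E'
from h import *
C={n:r.camera(n) for n in("side","top")}
B={"side":(225,165,320,280),"top":(220,170,340,255)}
for n,c in C.items():
    print(n,"orange",blobs(c,(0,180,120),(13,255,255),B[n])); print("blue",blobs(c,(105,120,30),(130,255,255),B[n]))
    x0,y0,x1,y1=B[n]; cv2.imwrite(f"pics/{n}1.png",cv2.resize(c["color"][y0:y1,x0:x1,::-1],None,fx=5,fy=5,interpolation=cv2.INTER_NEAREST))
# plate contour in top: non-green
c=C["top"];h=cv2.cvtColor(c["color"],cv2.COLOR_RGB2HSV)
m=255-cv2.inRange(h,np.array((35,150,30)),np.array((60,255,255)));k=np.zeros_like(m);k[170:255,220:340]=m[170:255,220:340]
ct=max(cv2.findContours(k,0,2)[0],key=cv2.contourArea);re=cv2.minAreaRect(ct);print(re,cv2.boxPoints(re).tolist())
for p in cv2.boxPoints(re): print(plane(c,*p,.015).round(4))
E
```

```text
side orange [(53, [263, 175, 9, 7], [267.0, 178.08])]
blue [(163, [274, 194, 11, 23], [279.09, 204.56]), (244, [248, 200, 14, 26], [253.79, 210.78]), (52, [280, 231, 5, 13], [281.75, 237.04])]
top orange [(78, [265, 190, 10, 10], [269.42, 194.4])]
blue [(52, [268, 185, 12, 11], [274.25, 188.98]), (144, [257, 207, 14, 15], [263.59, 213.73]), (26, [301, 215, 6, 6], [303.69, 217.46])]
((280.0864562988281, 209.98507690429688), (98.58148193359375, 42.62739181518555), 21.161256790161133) [[226.42535400390625, 212.06790161132812], [241.8135986328125, 172.31494140625], [333.74755859375, 207.90225219726562], [318.35931396484375, 247.65521240234375]]
[0.5552 0.0958 0.015 ]
[0.6736 0.0645 0.015 ]
[ 0.5949 -0.2015  0.015 ]
[ 0.4801 -0.1652  0.015 ]
```

View pics/top1.png

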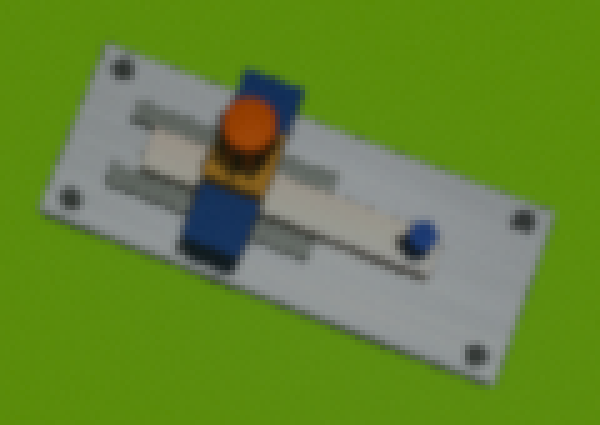

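View pics/side1.png

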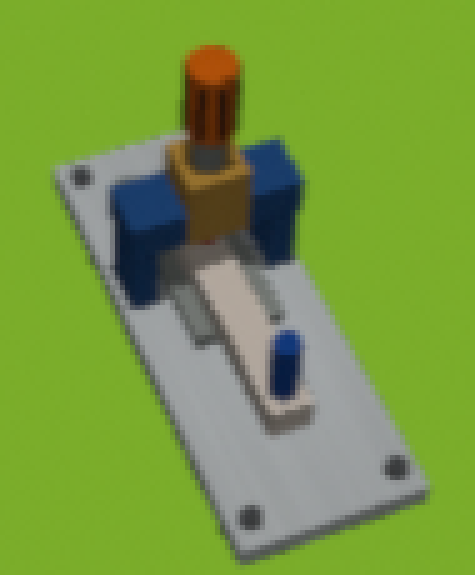

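The crops show plate corners at crop px (108,43), (552,210), (493,384) and (40,212). The handle cap is centred at (250,122) in the top crop and (212,64) in the side crop. The knob top is at (425,234) and (288,336).

```bash
python3 - <<'E'
from h import *
C={n:r.camera(n) for n in("side","top")}
O={"side":(225,165),"top":(220,170)}
def full(n,p): return (p[0]/5-.4+O[n][0],p[1]/5-.4+O[n][1])
P=[plane(C["top"],*full("top",p),.015) for p in((108,43),(552,210),(493,384),(40,212))]
print(np.round(P,4)); d=lambda a,b:np.linalg.norm(P[a]-P[b])
print("lens",d(0,1),d(3,2),d(0,3),d(1,2))
# side corners: top face
S=[plane(C["side"],*full("side",p),.015) for p in((55,168),(240,552),(428,490))]; print("S",np.round(S,4))
for P_,nm in((P,"top"),):
    x=(P[0]+P[3]-P[1]-P[2]);x/=np.linalg.norm(x);mid=sum(P)/4; print("yaw",np.arctan2(x[1],x[0]),"org",mid+x*.035)
for nm,a,b,z in(("cap",(250,122),(212,64),.174),("knobtop",(425,234),(288,336),.077)):
    print(nm,tri(ray(C["top"],*full("top",a)),ray(C["side"],*full("side",b))),plane(C["top"],*full("top",a),z),plane(C["side"],*full("side",b),z))
E
```

```text
[[ 0.6562  0.0645  0.015 ]
 [ 0.5834 -0.1917  0.015 ]
 [ 0.4835 -0.1646  0.015 ]
 [ 0.5557  0.0925  0.015 ]]
lens 0.2662947487034422 0.26706211616228465 0.10434383971118318 0.10350264599273375
S [[ 0.5598  0.0922  0.015 ]
 [ 0.4851 -0.1645  0.015 ]
 [ 0.5816 -0.1944  0.015 ]]
yaw 1.2954781234060984 org [ 0.57918337 -0.01613119  0.015     ]
cap (array([ 0.58081541, -0.01648198,  0.17307987]), np.float64(0.0006127570964834088)) [ 0.58031873 -0.01632064  0.174     ] [ 0.58052241 -0.01727016  0.174     ]
knobtop (array([ 0.5515528 , -0.11500265,  0.08165653]), np.float64(0.0019004450096892407)) [ 0.55157138 -0.11505805  0.077     ] [ 0.55496796 -0.11284696  0.077     ]
```

>>> step_arm(targets=[[0,0,0,0,0,-0.0965,0.6],[-33,-39,0,0,0,0,0.6],[-33,-39,0,0,0,0,0.6],[-33,-39,0,0,0,0,0.6],[-33,-39,0,0,0,0,0.6]])

```text
time: 0.92
tcp_pos: [0.3487, 0.4879, 0.2534]
ee_rot: [0.0, 0.137, 0.991, 0.0]
contact_force: [0.8, 0.0, 0.7]
width: 0.601
grip_force: 0.0
```

>>> step_arm(targets=[[-33,-39,0,0,0,0,0.6],[-33,-39,0,0,0,0,0.6],[-33,-39,0,0,0,0,0.6],[-33,-39,0,0,0,0,0.6],[-33,-39,0,0,0,0,0.6]])

```text
time: 1.55
tcp_pos: [0.4545, 0.2555, 0.2536]
ee_rot: [0.0, 0.137, 0.991, 0.0]
contact_force: [0.6, -0.0, -0.6]
width: 0.601
grip_force: 0.0
```

>>> step_arm(targets=[[-33,-39,8,0,0,0,0.6],[-33,-39,8,0,0,0,0.6],[-33,-39,8,0,0,0,0.6],[-33,-39,8,0,0,0,0.6],[0,0,0,0,0,0,0.6]])

```text
time: 2.17
tcp_pos: [0.5398, 0.0655, 0.221]
ee_rot: [0.0, 0.142, 0.99, -0.001]
contact_force: [-1.4, 0.6, 0.4]
width: 0.601
grip_force: 0.0
```

```bash
cat >> h.py <<'E'
O=np.array([.5803,-.0167,0]); YAW=1.2955
def st(tz=None,tx=0.):
    "print fixture-frame tcp, yaw rel., force in fixture frame, tool delta to point tx along fixture x at height tz"
    o=r.observe(); F=R.from_euler('z',YAW).as_matrix(); T=q2R(o["ee_rot"])
    p=F.T@(o["tcp_pos"]-O); y=T[:,1]; yr=np.arctan2(y[1],y[0])-YAW
    print("t",round(o["time"],2),"p_fix mm",(p*1e3).round(1),"cw yaw",round(-yr,3),"tilt",T[:,2].round(3),"F_fix",(F.T@o["contact_force"]).round(2),"M",(F.T@o["wrist_torque"]).round(3),"w",round(o["width"],3),"g",round(o["grip_force"],1),"q",o["qpos"].round(2))
    if tz is not None: print("tool delta mm",(T.T@(O+F@np.array([tx,0,tz])-o["tcp_pos"])*1e3).round(1))
E
python3 -c "
from h import *
st(.215)"
```

```text
t 2.17 p_fix mm [ 68.   61.3 221. ] cw yaw 0.009 tilt [ 0.001 -0.003 -1.   ] F_fix [0.2  1.52 0.41] M [ 0.012 -0.031  0.01 ] w 0.601 g 0.0 q [-0.28  0.41  0.1   2.05 -0.06  0.68  1.14]
tool delta mm [-61.9 -67.5   6.3]
```

>>> step_arm(targets=[[-20,-22,2,0,0,-0.009,0.6],[-20,-22,2,0,0,0,0.6],[-20,-22,2,0,0,0,0.6],[0,0,0,0,0,0,0.6],[0,0,0,0,0,0,0.6]])

```text
time: 2.8
tcp_pos: [0.5782, -0.0069, 0.2153]
ee_rot: [-0.0, 0.132, 0.991, 0.0]
contact_force: [0.1, -0.5, 0.4]
width: 0.598
grip_force: 0.0
```

```bash
python3 -c "
from h import *
st(.153)
c=r.camera('side');cv2.imwrite('pics/s2.png',cv2.resize(c['color'][120:280,200:340,::-1],None,fx=4,fy=4,interpolation=2))"
```

```text
t 2.8 p_fix mm [  8.8   4.7 215.3] cw yaw -0.011 tilt [-0.001  0.001 -1.   ] F_fix [-0.42 -0.24  0.37] M [ 0.03  -0.044 -0.024] w 0.598 g 0.0 q [-0.14  0.46  0.1   1.98 -0.07  0.71  1.31]
tool delta mm [-4.6 -8.9 62.3]
```

View pics/s2.png

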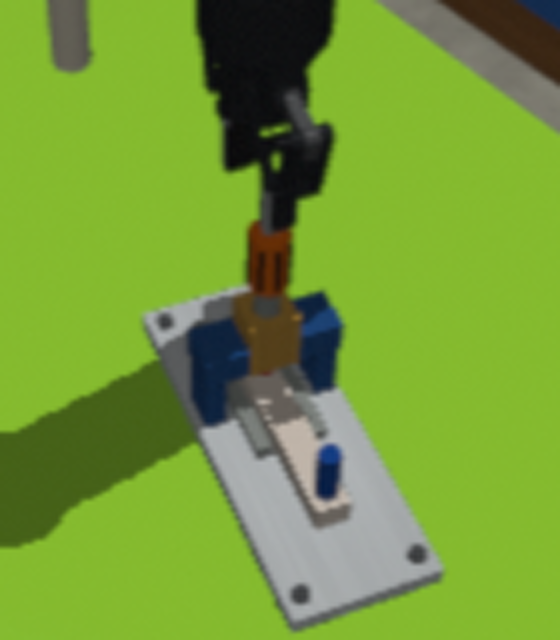

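The fingers hang just above the handle, near crop (270,215), with the knob clear at (328,470). Next I correct the offset, descend and grip.

>>> step_arm(targets=[[-4.6,-8.9,0,0,0,0.01,0.6],[0,0,20,0,0,0,0.6],[0,0,20,0,0,0,0.6],[0,0,20,0,0,0,0.6],[0,0,2,0,0,0,0.6]])

```text
time: 3.48
tcp_pos: [0.5797, -0.0183, 0.1522]
ee_rot: [-0.001, 0.138, 0.99, -0.0]
contact_force: [-0.2, 0.1, 0.2]
width: 0.603
grip_force: 0.0
```

>>> step_arm(targets=[[0,0,0,0,0,0,0.2],[0,0,0,0,0,0,0.2],[0,0,0,0,0,0,0.2],[0,0,0,0,0,0,0.2],[0,0,0,0,0,0,0.2]])

```text
time: 4.1
tcp_pos: [0.5816, -0.0179, 0.154]
ee_rot: [0.001, 0.138, 0.99, 0.0]
contact_force: [-0.1, 2.0, 4.6]
width: 0.313
grip_force: 58.5
```

```bash
python3 -c "
from h import *
st(.153)"
```

```text
t 4.1 p_fix mm [ -0.8  -1.6 154. ] cw yaw 0.001 tilt [ 0.002  0.001 -1.   ] F_fix [1.93 0.62 4.58] M [ 0.086 -0.556  0.001] w 0.313 g 58.5 q [-0.11  0.55  0.09  2.01 -0.08  0.58  1.33]
tool delta mm [1.6 0.8 1. ]
```

>>> step_arm(targets=[[0,0,0,0,0,0.18,0.2],[0,0,0.35,0,0,0.18,0.2],[0,0,0.35,0,0,0.18,0.2],[0,0,0.35,0,0,0.18,0.2],[0,0,0.35,0,0,0.18,0.2]])

```text
time: 4.72
tcp_pos: [0.5803, -0.0177, 0.1524]
ee_rot: [-0.001, 0.557, 0.83, 0.0]
contact_force: [-2.1, 2.3, 6.0]
width: 0.314
grip_force: 59.0
```

```bash
python3 -c "
from h import *
st(.153)"
```

```text
t 4.72 p_fix mm [ -1.   -0.2 152.4] cw yaw 0.906 tilt [-0.002  0.001 -1.   ] F_fix [1.59 2.66 6.  ] M [ 0.603 -0.462  0.081] w 0.314 g 59.0 q [-0.29  0.57  0.34  2.02 -0.33  0.6   0.67]
tool delta mm [ 0.9  0.4 -0.6]
```

>>> step_arm(targets=[[0,0,0.35,0,0,0.18,0.2],[0,0,0.35,0,0,0.18,0.2],[0,0,0.35,0,0,0.18,0.2],[0,0,0,0,0,0,0.2],[0,0,0,0,0,0,0.2]])

```text
time: 5.35
tcp_pos: [0.5797, -0.0171, 0.1513]
ee_rot: [-0.002, 0.756, 0.654, -0.0]
contact_force: [-2.7, 2.6, 6.7]
width: 0.315
grip_force: 58.8
```

```bash
python3 -c "
from h import *
st(.153)"
```

```text
t 5.35 p_fix mm [ -0.5   0.5 151.3] cw yaw 1.44 tilt [-0.003  0.003 -1.   ] F_fix [1.82 3.32 6.67] M [ 0.796 -0.715 -0.074] w 0.315 g 58.8 q [-0.39  0.6   0.49  2.03 -0.48  0.63  0.28]
tool delta mm [ 0.5  0.6 -1.7]
```

>>> step_arm(targets=[[0,0,0,0,0,0,0.6],[0,0,0,0,0,0,0.6],[0,0,-20,0,0,-0.18,0.6],[0,0,-20,0,0,-0.18,0.6],[0,0,-20,0,0,-0.18,0.6]])

```text
time: 5.98
tcp_pos: [0.5804, -0.0191, 0.2111]
ee_rot: [-0.0, 0.553, 0.833, -0.001]
contact_force: [1.2, 0.4, 0.0]
width: 0.597
grip_force: 0.0
```

>>> step_arm(targets=[[0,0,-5,0,0,-0.18,0.6],[0,0,0,0,0,-0.18,0.6],[0,0,0,0,0,-0.18,0.6],[0,0,0,0,0,-0.18,0.6],[0,0,0,0,0,-0.18,0.6]])

```text
time: 6.6
tcp_pos: [0.5804, -0.0192, 0.2155]
ee_rot: [-0.0, 0.135, 0.991, -0.0]
contact_force: [-0.5, -0.4, -0.5]
width: 0.598
grip_force: 0.0
```

>>> step_arm(targets=[[0,-35,0,0,0,0,0.6],[0,-35,0,0,0,0,0.6],[0,-33,20,0,0,0,0.6],[0,0,30,0,0,0,0.6],[0,0,0,0,0,0,0.6]])

```text
time: 7.22
tcp_pos: [0.5505, -0.1181, 0.1639]
ee_rot: [-0.003, 0.138, 0.99, -0.0]
contact_force: [0.1, -0.6, -0.5]
width: 0.601
grip_force: 0.0
```

```bash
python3 -c "
from h import *
st(.064,-.103)
C={n:r.camera(n) for n in('side','top')}
for n,B in(('side',(225,165,320,280)),('top',(220,170,340,255))):
    print(n,blobs(C[n],(0,180,120),(13,255,255),B),blobs(C[n],(105,120,30),(130,255,255),B))
"
```

```text
t 7.22 p_fix mm [-105.7    1.1  163.9] cw yaw 0.002 tilt [-0.005  0.    -1.   ] F_fix [-0.57 -0.29 -0.46] M [ 0.008 -0.005  0.036] w 0.601 g 0.0 q [ 0.03  0.52  0.14  2.05 -0.12  0.59  1.54]
tool delta mm [-1.6  2.8 99.9]
side [(50, [263, 176, 8, 7], [266.74, 178.98])] [(242, [248, 200, 14, 26], [253.79, 210.78]), (52, [275, 208, 9, 9], [279.25, 211.77]), (64, [279, 231, 6, 14], [281.56, 237.61])]
top [(87, [264, 190, 11, 11], [269.28, 195.26])] [(53, [268, 185, 12, 11], [274.21, 188.98]), (147, [257, 207, 14, 15], [263.53, 213.84])]
```

>>> step_arm(targets=[[-1.5,2.5,25,0,0,0,0.6],[0,0,30,0,0,0,0.6],[0,0,30,0,0,0,0.6],[0,0,15,0,0,0,0.6],[0,0,0,0,0,0,0.6]])

```text
time: 7.95
tcp_pos: [0.555, -0.1152, 0.0658]
ee_rot: [-0.0, 0.137, 0.991, 0.0]
contact_force: [-0.0, 0.4, 1.0]
width: 0.601
grip_force: 0.0
```

>>> step_arm(targets=[[0,0,0,0,0,0,0.08],[0,0,0,0,0,0,0.08],[0,0,0,0,0,0,0.08],[0,0,0,0,0,0,0.08],[0,0,0,0,0,0,0.08]])

```text
time: 8.57
tcp_pos: [0.5557, -0.1155, 0.0671]
ee_rot: [0.001, 0.138, 0.99, 0.0]
contact_force: [-0.4, 1.4, 6.3]
width: 0.169
grip_force: 58.4
```

```bash
python3 -c "
from h import *
st(.064,-.103)"
```

```text
t 8.57 p_fix mm [-101.8   -3.2   67.1] cw yaw 0.001 tilt [ 0.002 -0.    -1.   ] F_fix [1.21 0.8  6.35] M [ 0.15  -0.027  0.04 ] w 0.169 g 58.4 q [ 0.06  0.67  0.09  2.08 -0.15  0.39  1.57]
tool delta mm [ 3.2 -1.2  3.1]
```

>>> step_arm(targets=[[0,0,-1.3,0,0,0,0.08],[0,0,0,0,0,0,0.08],[0,-2,0,0,0,0,0.08],[0,-2,0,0,0,0,0.08],[0,-2,0,0,0,0,0.08]])

```text
time: 9.2
tcp_pos: [0.5535, -0.1211, 0.0672]
ee_rot: [0.0, 0.138, 0.991, 0.0]
contact_force: [0.4, 2.3, 1.2]
width: 0.166
grip_force: 58.8
```

```bash
python3 -c "
from h import *
st(.064,-.103)"
```

```text
t 9.2 p_fix mm [-107.7   -2.5   67.2] cw yaw 0.001 tilt [ 0.  0. -1.] F_fix [2.29 0.23 1.21] M [ 0.03  -0.319 -0.012] w 0.166 g 58.8 q [ 0.07  0.67  0.09  2.08 -0.15  0.39  1.57]
tool delta mm [2.6 4.7 3.2]
```

>>> step_arm(targets=[[0,-2,0,0,0,0,0.08],[0,-2,0,0,0,0,0.08],[0,-2,0,0,0,0,0.08],[0,-2,0,0,0,0,0.08],[0,-2,0,0,0,0,0.08]])

```text
time: 9.82
tcp_pos: [0.5505, -0.131, 0.0672]
ee_rot: [0.0, 0.138, 0.99, 0.0]
contact_force: [0.5, 2.2, 1.6]
width: 0.166
grip_force: 58.8
```

```bash
python3 -c "
from h import *
st(.064,-.103)"
```

```text
t 9.82 p_fix mm [-118.1   -2.4   67.2] cw yaw 0.001 tilt [ 0.  0. -1.] F_fix [2.3  0.08 1.63] M [-0.077 -0.462 -0.012] w 0.166 g 58.8 q [ 0.09  0.67  0.09  2.08 -0.15  0.39  1.59]
tool delta mm [ 2.4 15.1  3.2]
```

>>> step_arm(targets=[[0,2,0,0,0,0,0.08],[0,3,0,0,0,0,0.08],[0,3,0,0,0,0,0.08],[0,3,0,0,0,0,0.08],[0,3,0,0,0,0,0.08]])

```text
time: 10.45
tcp_pos: [0.5543, -0.1175, 0.0672]
ee_rot: [0.0, 0.138, 0.99, -0.0]
contact_force: [-1.0, -2.9, 2.3]
width: 0.168
grip_force: 58.9
```

```bash
python3 -c "
from h import *
st(.064,-.103)"
```

```text
t 10.45 p_fix mm [-104.    -2.4   67.2] cw yaw 0.001 tilt [ 0. -0. -1.] F_fix [-3.05  0.19  2.3 ] M [-0.085  0.646 -0.027] w 0.168 g 58.9 q [ 0.06  0.67  0.09  2.08 -0.15  0.39  1.57]
tool delta mm [2.4 1.  3.2]
```

>>> step_arm(targets=[[0,0,0,0,0,0,0.6],[0,0,0,0,0,0,0.6],[0,0,-48,0,0,0,0.6],[0,0,-50,0,0,0,0.6],[2,20,-48,0,0,0,0.6]])

```text
time: 11.08
tcp_pos: [0.5573, -0.0988, 0.2145]
ee_rot: [-0.0, 0.139, 0.99, -0.0]
contact_force: [0.4, 1.6, 0.1]
width: 0.598
grip_force: 0.0
```

>>> step_arm(targets=[[0,35,0,0,0,0,0.6],[0,35,0,0,0,0,0.6],[0,14,0,0,0,0,0.6],[0,0,0,0,0,0,0.6],[0,0,0,0,0,0,0.6]])

```text
time: 11.7
tcp_pos: [0.5801, -0.0187, 0.2128]
ee_rot: [-0.0, 0.139, 0.99, -0.001]
contact_force: [0.3, 0.0, 0.0]
width: 0.597
grip_force: 0.0
```

```bash
python3 -c "
from h import *
st(.152)"
```

```text
t 11.7 p_fix mm [ -2.   -0.3 212.8] cw yaw 0.003 tilt [-0.001 -0.001 -1.   ] F_fix [ 0.11 -0.3   0.02] M [-0.026 -0.024  0.006] w 0.597 g 0.0 q [-0.16  0.47  0.16  1.98 -0.11  0.71  1.35]
tool delta mm [ 0.3  2.1 60.8]
```

>>> step_arm(targets=[[0,1.7,10,0,0,0,0.6],[0,0,20,0,0,0,0.6],[0,0,20,0,0,0,0.6],[0,0,10.5,0,0,0,0.6],[0,0,0,0,0,0,0.2]])

```text
time: 12.32
tcp_pos: [0.5804, -0.0158, 0.1517]
ee_rot: [-0.001, 0.138, 0.99, -0.0]
contact_force: [-0.1, -0.1, -0.3]
width: 0.402
grip_force: 0.0
```

>>> step_arm(targets=[[0,0,0,0,0,0,0.2],[0,0,0,0,0,0,0.2],[0,0,0,0,0,0,0.2],[0,0,0,0,0,0.175,0.2],[0,0,0.3,0,0,0.175,0.2]])

```text
time: 12.95
tcp_pos: [0.5813, -0.0157, 0.1526]
ee_rot: [0.0, 0.311, 0.95, -0.0]
contact_force: [0.8, -1.2, -1.3]
width: 0.312
grip_force: 59.1
```

>>> step_arm(targets=[[0,0,0.33,0,0,0.175,0.2],[0,0,0.33,0,0,0.175,0.2],[0,0,0.33,0,0,0.175,0.2],[0,0,0.33,0,0,0.175,0.2],[0,0,0.33,0,0,0.175,0.2]])

```text
time: 13.58
tcp_pos: [0.5813, -0.0157, 0.1509]
ee_rot: [0.0, 0.684, 0.729, -0.0]
contact_force: [-0.5, -1.3, -1.2]
width: 0.314
grip_force: 59.1
```

>>> step_arm(targets=[[0,0,0.33,0,0,0.175,0.2],[0,0,0,0,0,0,0.2],[0,0,0,0,0,0,0.2],[0,0,0,0,0,0,0.6],[0,0,0,0,0,0,0.6]])

```text
time: 14.2
tcp_pos: [0.5815, -0.0148, 0.1506]
ee_rot: [-0.0, 0.743, 0.669, 0.001]
contact_force: [0.7, 0.4, -1.1]
width: 0.6
grip_force: 0.0
```

```bash
python3 -c "
from h import *
st(.152)"
```

```text
t 14.2 p_fix mm [  2.1  -0.6 150.6] cw yaw 1.4 tilt [ 0.001  0.001 -1.   ] F_fix [ 0.63 -0.59 -1.06] M [-0.007 -0.015 -0.008] w 0.6 g 0.0 q [-0.42  0.61  0.53  2.03 -0.51  0.63  0.35]
tool delta mm [-2.  -1.  -1.4]
```

>>> step_arm(targets=[[0,0,-22,0,0,-0.175,0.6],[0,0,-22,0,0,-0.175,0.6],[0,0,-20,0,0,-0.175,0.6],[0,0,0,0,0,-0.175,0.6],[0,0,0,0,0,-0.175,0.6]])

```text
time: 14.82
tcp_pos: [0.5815, -0.0151, 0.2151]
ee_rot: [0.001, 0.387, 0.922, 0.0]
contact_force: [0.7, -0.7, 0.3]
width: 0.601
grip_force: 0.0
```

>>> step_arm(targets=[[0,0,0,0,0,-0.175,0.6],[0,0,0,0,0,-0.175,0.6],[0,0,0,0,0,-0.175,0.6],[0,-35,0,0,0,0,0.6],[0,-35,0,0,0,0,0.6]])

```text
time: 15.45
tcp_pos: [0.5622, -0.0829, 0.2146]
ee_rot: [0.0, 0.137, 0.991, 0.0]
contact_force: [0.8, -0.7, -0.1]
width: 0.602
grip_force: 0.0
```

>>> step_arm(targets=[[0,-35,10,0,0,0,0.6],[0,0,30,0,0,0,0.6],[0,0,20,0,0,0,0.6],[0,0,20,0,0,0,0.6],[0,0,0,0,0,0,0.6]])

```text
time: 16.08
tcp_pos: [0.5516, -0.116, 0.1333]
ee_rot: [-0.001, 0.138, 0.99, 0.0]
contact_force: [-1.3, -0.2, 0.0]
width: 0.596
grip_force: 0.0
```

```bash
python3 -c "
from h import *
st(.068,-.104)"
```

```text
t 16.07 p_fix mm [-103.4    0.6  133.3] cw yaw 0.001 tilt [-0.003  0.001 -1.   ] F_fix [-0.52  1.16  0.  ] M [-0.071  0.034 -0.006] w 0.596 g 0.0 q [ 0.01  0.57  0.16  2.07 -0.18  0.52  1.59]
tool delta mm [-0.8 -0.6 65.3]
```

>>> step_arm(targets=[[0,0,25,0,0,0,0.6],[0,0,25,0,0,0,0.6],[0,0,15,0,0,0,0.6],[0,0,0,0,0,0,0.08],[0,0,0,0,0,0,0.08]])

```text
time: 16.7
tcp_pos: [0.5532, -0.1164, 0.0702]
ee_rot: [0.001, 0.138, 0.99, -0.0]
contact_force: [-0.6, -2.6, 2.4]
width: 0.178
grip_force: 8.3
```

>>> step_arm(targets=[[0,0,0,0,0,0,0.08],[0,0,0,0,0,0,0.08],[0,0,0,0,0,0,0.08],[0,0,0,0,0,0,0.08],[0,0,0,0,0,0,0.08]])

```text
time: 17.32
tcp_pos: [0.5533, -0.1165, 0.0704]
ee_rot: [0.001, 0.138, 0.99, -0.0]
contact_force: [-1.7, 0.1, 6.8]
width: 0.165
grip_force: 58.9
```

```bash
python3 -c "
from h import *
st(.068,-.104)"
```

```text
t 17.32 p_fix mm [-103.4   -1.1   70.4] cw yaw 0.001 tilt [ 0.002 -0.    -1.   ] F_fix [-0.39  1.67  6.8 ] M [ 0.123  0.063 -0.005] w 0.165 g 58.9 q [ 0.04  0.67  0.13  2.09 -0.2   0.39  1.62]
tool delta mm [ 1.1 -0.6  2.4]
```

Relieve the 6.8 N vertical load, then slide both ways.

>>> step_arm(targets=[[0,0,-1.8,0,0,0,0.08],[0,-2,0,0,0,0,0.08],[0,-2,0,0,0,0,0.08],[0,-2,0,0,0,0,0.08],[0,-2,0,0,0,0,0.08]])

```text
time: 17.95
tcp_pos: [0.5502, -0.1242, 0.0711]
ee_rot: [-0.0, 0.138, 0.99, -0.0]
contact_force: [0.8, 0.2, -2.8]
width: 0.167
grip_force: 58.5
```

```bash
python3 -c "
from h import *
st()"
```

```text
t 17.95 p_fix mm [-111.6   -0.3   71.1] cw yaw 0.001 tilt [-0. -0. -1.] F_fix [ 0.42 -0.74 -2.8 ] M [-0.124  0.062  0.016] w 0.167 g 58.5 q [ 0.05  0.67  0.12  2.09 -0.2   0.4   1.63]
```

>>> step_arm(targets=[[0,-2,0,0,0,0,0.08],[0,2,0,0,0,0,0.08],[0,3,0,0,0,0,0.08],[0,2,0,0,0,0,0.08],[0,2,0,0,0,0,0.08]])

```text
time: 18.58
tcp_pos: [0.5524, -0.1169, 0.0712]
ee_rot: [0.0, 0.137, 0.991, 0.0]
contact_force: [0.4, -0.2, -1.9]
width: 0.162
grip_force: 58.5
```

```bash
python3 -c "
from h import *
st()"
```

```text
t 18.57 p_fix mm [-104.    -0.4   71.2] cw yaw 0.001 tilt [ 0.  0. -1.] F_fix [-0.13 -0.43 -1.87] M [-0.086  0.194 -0.055] w 0.162 g 58.5 q [ 0.04  0.67  0.13  2.09 -0.2   0.4   1.62]
```

>>> step_arm(targets=[[0,0,0,0,0,0,0.6],[0,0,0,0,0,0,0.6],[0,0,-48,0,0,0,0.6],[0,0,-50,0,0,0,0.6],[0,20,-45,0,0,0,0.6]])

```text
time: 19.2
tcp_pos: [0.5573, -0.0998, 0.2161]
ee_rot: [0.0, 0.14, 0.99, -0.001]
contact_force: [0.5, 0.6, 0.4]
width: 0.599
grip_force: 0.0
```

```bash
python3 -c "
from h import *
C={n:r.camera(n) for n in('side','top')}
for n,B in(('side',(225,165,320,280)),('top',(220,170,340,255))):
    print(n,blobs(C[n],(0,180,120),(13,255,255),B),blobs(C[n],(105,120,30),(130,255,255),B))
"
```

```text
side [(49, [262, 176, 10, 7], [266.69, 179.49])] [(161, [274, 194, 10, 24], [279.0, 204.53]), (243, [248, 200, 14, 26], [253.79, 210.84]), (63, [279, 233, 6, 13], [281.46, 238.68])]
top [(77, [264, 190, 10, 11], [268.66, 195.12])] [(56, [268, 185, 11, 11], [273.91, 189.18]), (150, [257, 207, 14, 15], [263.55, 213.99])]
```

>>> step_arm(targets=[[0,35,0,0,0,0,0.6],[0,35,0,0,0,0,0.6],[0,14,0,0,0,0,0.6],[0,0,0,0,0,0,0.6],[0,0,0,0,0,0,0.6]])

```text
time: 19.92
tcp_pos: [0.58, -0.0192, 0.2139]
ee_rot: [-0.0, 0.139, 0.99, -0.001]
contact_force: [-0.2, -0.8, -0.3]
width: 0.602
grip_force: 0.0
```

```bash
python3 -c "
from h import *
st(.149)"
```

```text
t 19.93 p_fix mm [ -2.5  -0.4 213.9] cw yaw 0.003 tilt [-0.001 -0.001 -1.   ] F_fix [-0.85 -0.02 -0.31] M [-0.015 -0.028  0.038] w 0.602 g 0.0 q [-0.2   0.47  0.21  1.98 -0.14  0.71  1.39]
tool delta mm [ 0.3  2.6 64.9]
```

>>> step_arm(targets=[[0,2,10,0,0,0,0.6],[0,0,22,0,0,0,0.6],[0,0,20,0,0,0,0.6],[0,0,12,0,0,0,0.6],[0,0,0,0,0,0,0.2]])

```text
time: 20.55
tcp_pos: [0.5804, -0.0158, 0.1491]
ee_rot: [-0.001, 0.138, 0.99, -0.0]
contact_force: [-0.2, 0.0, -0.1]
width: 0.4
grip_force: 0.0
```

>>> step_arm(targets=[[0,0,0,0,0,0,0.2],[0,0,0,0,0,0,0.2],[0,0,0,0,0,0,0.2],[0,0,0,0,0,0.15,0.2],[0,0,0.3,0,0,0.15,0.2]])

```text
time: 21.18
tcp_pos: [0.5811, -0.0154, 0.1501]
ee_rot: [0.0, 0.286, 0.958, 0.0]
contact_force: [-0.3, -0.9, -1.8]
width: 0.311
grip_force: 59.0
```

>>> step_arm(targets=[[0,0,0.3,0,0,0.15,0.2],[0,0,0.3,0,0,0.15,0.2],[0,0,0.3,0,0,0.15,0.2],[0,0,0.3,0,0,0.15,0.2],[0,0,0.3,0,0,0.15,0.2]])

```text
time: 21.8
tcp_pos: [0.5813, -0.0153, 0.1487]
ee_rot: [0.0, 0.617, 0.787, 0.0]
contact_force: [0.1, -0.3, -0.6]
width: 0.311
grip_force: 59.0
```

>>> step_arm(targets=[[0,0,0.3,0,0,0.15,0.2],[0,0,0,0,0,0,0.2],[0,0,0,0,0,0,0.2],[0,0,0,0,0,0,0.6],[0,0,0,0,0,0,0.6]])

```text
time: 22.42
tcp_pos: [0.5817, -0.015, 0.1483]
ee_rot: [0.0, 0.673, 0.74, 0.001]
contact_force: [0.9, -0.1, 0.8]
width: 0.594
grip_force: 0.0
```

```bash
python3 -c "
from h import *
st(.152)"
```

```text
t 22.43 p_fix mm [  2.   -0.9 148.3] cw yaw 1.2 tilt [ 0.001  0.001 -1.   ] F_fix [ 0.15 -0.94  0.81] M [-0.011  0.019  0.037] w 0.594 g 0.0 q [-0.41  0.61  0.52  2.03 -0.51  0.62  0.54]
tool delta mm [-1.6 -1.5 -3.7]
```

>>> step_arm(targets=[[0,0,-22,0,0,-0.171,0.6],[0,0,-22,0,0,-0.171,0.6],[0,0,-22,0,0,-0.171,0.6],[0,0,0,0,0,-0.171,0.6],[0,0,0,0,0,-0.171,0.6]])

```text
time: 23.05
tcp_pos: [0.5816, -0.0151, 0.2147]
ee_rot: [0.001, 0.303, 0.953, 0.0]
contact_force: [-0.2, 0.7, 0.6]
width: 0.604
grip_force: 0.0
```

>>> step_arm(targets=[[0,0,0,0,0,-0.171,0.6],[0,0,0,0,0,-0.174,0.6],[0,-35,0,0,0,0,0.6],[0,-35,0,0,0,0,0.6],[0,-35,10,0,0,0,0.6]])

```text
time: 23.68
tcp_pos: [0.5532, -0.1174, 0.2048]
ee_rot: [0.001, 0.137, 0.991, 0.0]
contact_force: [0.6, 0.8, 0.0]
width: 0.605
grip_force: 0.0
```

>>> step_arm(targets=[[0,0,20,0,0,0,0.6],[0,0,30,0,0,0,0.6],[0,0,20,0,0,0,0.6],[0,0,0,0,0,0,0.6],[0,0,0,0,0,0,0.6]])

```text
time: 24.3
tcp_pos: [0.5532, -0.1164, 0.1348]
ee_rot: [0.001, 0.138, 0.99, 0.0]
contact_force: [0.2, 0.6, 0.4]
width: 0.598
grip_force: 0.0
```

```bash
python3 -c "
from h import *
st(.066,-.104)"
```

```text
t 24.3 p_fix mm [-103.3   -1.   134.8] cw yaw 0.001 tilt [ 0.001 -0.    -1.   ] F_fix [ 0.68 -0.05  0.4 ] M [-0.023  0.002  0.001] w 0.598 g 0.0 q [-0.02  0.57  0.2   2.07 -0.22  0.53  1.63]
tool delta mm [ 1.1 -0.7 68.8]
```

>>> step_arm(targets=[[1,-0.7,24,0,0,0,0.6],[0,0,25,0,0,0,0.6],[0,0,19.5,0,0,0,0.6],[0,0,0,0,0,0,0.08],[0,0,0,0,0,0,0.08]])

```text
time: 24.92
tcp_pos: [0.5523, -0.1169, 0.0668]
ee_rot: [0.001, 0.138, 0.99, -0.0]
contact_force: [0.6, -0.8, 4.0]
width: 0.175
grip_force: 8.9
```

>>> step_arm(targets=[[0,0,0,0,0,0,0.08],[0,0,0,0,0,0,0.08],[0,0,0,0,0,0,0.08],[0,0,-1.5,0,0,0,0.08],[0,0,0,0,0,0,0.08]])

```text
time: 25.55
tcp_pos: [0.5523, -0.1167, 0.0673]
ee_rot: [0.001, 0.138, 0.99, -0.0]
contact_force: [2.2, -0.0, -1.6]
width: 0.165
grip_force: 58.8
```

```bash
python3 -c "
from h import *
st()"
```

```text
t 25.55 p_fix mm [-103.9   -0.2   67.3] cw yaw 0.001 tilt [ 0.002 -0.001 -1.   ] F_fix [ 0.58 -2.09 -1.61] M [-0.43   0.012  0.033] w 0.165 g 58.8 q [ 0.02  0.68  0.15  2.09 -0.25  0.39  1.66]
```

>>> step_arm(targets=[[0,-2,0,0,0,0,0.08],[0,-2,0,0,0,0,0.08],[0,-2,0,0,0,0,0.08],[0,-2,0,0,0,0,0.08],[0,-2,0,0,0,0,0.08]])

```text
time: 26.18
tcp_pos: [0.5488, -0.1263, 0.0671]
ee_rot: [0.0, 0.138, 0.99, 0.0]
contact_force: [3.8, 2.4, -2.6]
width: 0.165
grip_force: 58.7
```

```bash
python3 -c "
from h import *
st()"
```

```text
t 26.18 p_fix mm [-114.     0.5   67.1] cw yaw 0.001 tilt [ 0.  0. -1.] F_fix [ 3.34 -2.99 -2.61] M [-0.455 -0.855 -0.162] w 0.165 g 58.7 q [ 0.04  0.68  0.15  2.09 -0.25  0.39  1.68]
```

>>> step_arm(targets=[[0,2,0,0,0,0,0.08],[0,2,0,0,0,0,0.08],[0,2,0,0,0,0,0.08],[0,2,0,0,0,0,0.08],[0,2,0,0,0,0,0.08]])

```text
time: 26.8
tcp_pos: [0.5502, -0.121, 0.0675]
ee_rot: [0.0, 0.14, 0.99, -0.002]
contact_force: [0.4, -7.0, 0.3]
width: 0.167
grip_force: 59.2
```

```bash
python3 -c "
from h import *
st()"
```

```text
t 26.8 p_fix mm [-108.6    0.6   67.5] cw yaw 0.005 tilt [-0.001 -0.005 -1.   ] F_fix [-6.62 -2.32  0.3 ] M [-0.476  1.273 -0.129] w 0.167 g 59.2 q [ 0.02  0.68  0.16  2.09 -0.25  0.39  1.66]
```

>>> step_arm(targets=[[-1.5,0,0,0,0,0,0.08],[0,1,0,0,0,0,0.08],[0,1.5,0,0,0,0,0.08],[0,1.5,0,0,0,0,0.08],[0,1.5,0,0,0,0,0.08]])

```text
time: 27.42
tcp_pos: [0.5539, -0.1116, 0.067]
ee_rot: [-0.0, 0.137, 0.991, -0.0]
contact_force: [-1.7, -4.3, 0.6]
width: 0.162
grip_force: 59.0
```

```bash
python3 -c "
from h import *
st()"
```

```text
t 27.43 p_fix mm [-98.5  -0.4  67. ] cw yaw 0.001 tilt [-0.001  0.    -1.   ] F_fix [-4.56  0.44  0.58] M [-0.031  0.929 -0.018] w 0.162 g 59.0 q [ 0.01  0.68  0.15  2.09 -0.25  0.39  1.66]
```

>>> step_arm(targets=[[0,-1,0,0,0,0,0.08],[0,-2,0,0,0,0,0.08],[0,-2,0,0,0,0,0.08],[0,-2,0,0,0,0,0.08],[0,-2,0,0,0,0,0.08]])

```text
time: 28.05
tcp_pos: [0.552, -0.1199, 0.067]
ee_rot: [-0.0, 0.137, 0.991, 0.0]
contact_force: [-0.0, 3.4, -2.1]
width: 0.164
grip_force: 58.9
```

```bash
python3 -c "
from h import *
st()"
```

```text
t 28.05 p_fix mm [-107.    -0.8   67. ] cw yaw 0.0 tilt [-0.     0.001 -1.   ] F_fix [ 3.26  0.96 -2.12] M [-0.038 -0.689 -0.031] w 0.164 g 58.9 q [ 0.03  0.68  0.15  2.09 -0.25  0.39  1.67]
```

>>> step_arm(targets=[[0,-2,0.2,0,0,0,0.08],[0,-2,0,0,0,0,0.08],[0,-2,0,0,0,0,0.08],[0,-2,0,0,0,0,0.08],[0,-2,0,0,0,0,0.08]])

```text
time: 28.68
tcp_pos: [0.5493, -0.1301, 0.067]
ee_rot: [0.0, 0.138, 0.99, 0.0]
contact_force: [1.1, 4.9, 0.0]
width: 0.166
grip_force: 59.1
```

```bash
python3 -c "
from h import *
st()"
```

```text
t 28.68 p_fix mm [-117.6   -1.    67. ] cw yaw 0.001 tilt [ 0.  0. -1.] F_fix [5.03 0.28 0.  ] M [-0.042 -1.008 -0.022] w 0.166 g 59.1 q [ 0.05  0.68  0.15  2.09 -0.24  0.39  1.68]
```

>>> step_arm(targets=[[0,2,0,0,0,0,0.08],[0,2,0,0,0,0,0.08],[0,2,0,0,0,0,0.08],[0,2,0,0,0,0,0.08],[0,2,0,0,0,0,0.08]])

```text
time: 29.3
tcp_pos: [0.5512, -0.1228, 0.067]
ee_rot: [-0.0, 0.139, 0.99, -0.001]
contact_force: [-2.0, -4.1, 0.6]
width: 0.168
grip_force: 59.2
```

```bash
python3 -c "
from h import *
st()"
```

```text
t 29.3 p_fix mm [-110.    -0.9   67. ] cw yaw 0.003 tilt [-0.    -0.003 -1.   ] F_fix [-4.46  0.85  0.59] M [-0.024  0.981  0.023] w 0.168 g 59.2 q [ 0.03  0.68  0.15  2.09 -0.25  0.39  1.67]
```

>>> step_arm(targets=[[0,2,0,0,0,0,0.08],[0,2,0,0,0,0,0.08],[0,2,0,0,0,0,0.08],[0,1,0,0,0,0,0.08],[0,1.5,0,0,0,0,0.08]])

```text
time: 29.92
tcp_pos: [0.554, -0.1133, 0.0669]
ee_rot: [0.0, 0.138, 0.99, -0.001]
contact_force: [-1.7, -3.9, 1.0]
width: 0.164
grip_force: 59.2
```

```bash
python3 -c "
from h import *
st()"
```

```text
t 29.93 p_fix mm [-100.1   -0.9   66.9] cw yaw 0.002 tilt [-0.    -0.001 -1.   ] F_fix [-4.21  0.58  1.04] M [-0.009  1.047 -0.002] w 0.164 g 59.2 q [ 0.01  0.68  0.15  2.09 -0.25  0.39  1.66]
```

>>> step_arm(targets=[[0,-2,0,0,0,0,0.08],[0,-2,0,0,0,0,0.08],[0,0,0,0,0,0,0.08],[0,0,0,0,0,0,0.6],[0,0,0,0,0,0,0.6]])

```text
time: 30.55
tcp_pos: [0.5527, -0.1168, 0.0668]
ee_rot: [-0.0, 0.138, 0.99, -0.0]
contact_force: [0.8, -0.7, 0.4]
width: 0.581
grip_force: 0.0
```

>>> step_arm(targets=[[0,0,-40,0,0,0,0.6],[0,0,-50,0,0,0,0.6],[0,-30,-50,0,0,0,0.6],[0,-40,0,0,0,0,0.6],[0,0,0,0,0,0,0.6]])

```text
time: 31.18
tcp_pos: [0.5323, -0.1882, 0.2079]
ee_rot: [0.001, 0.141, 0.99, -0.001]
contact_force: [0.8, 0.7, -0.1]
width: 0.597
grip_force: 0.0
```

```bash
python3 -c "
from h import *
st()
c=r.camera('side');cv2.imwrite('pics/s3.png',cv2.resize(c['color'][130:290,200:340,::-1],None,fx=4,fy=4,interpolation=2))"
```

```text
t 31.18 p_fix mm [-178.1   -0.4  207.9] cw yaw 0.008 tilt [ 0.001 -0.003 -1.   ] F_fix [ 0.93 -0.57 -0.13] M [-0.05  -0.047 -0.003] w 0.597 g 0.0 q [ 0.07  0.46  0.25  2.02 -0.17  0.68  1.72]
```

View pics/s3.png

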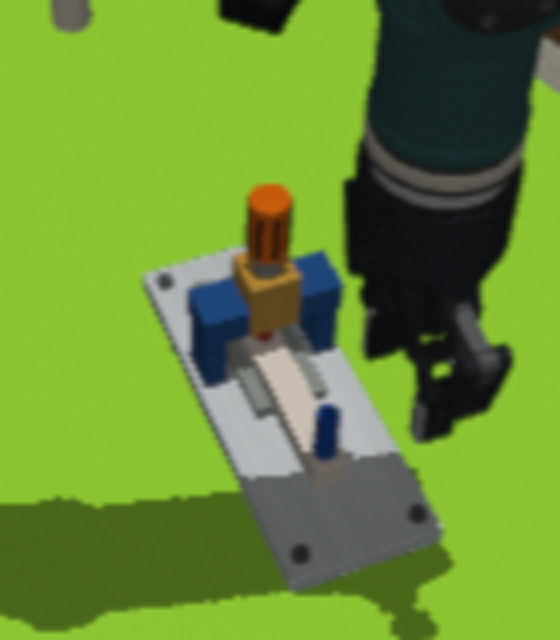

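The driver stands upright in the screw, with its cap at (268,200). The red foot is on the block at (263,335), the block lies in its guides with the knob at (327,430), and the gripper is clear. The drag averages about 4.4 N over both directions, so I'm handing in.

```bash
python3 -c "
from bench import r
print(r.sign_off())"
```

```text
the job is handed in; nothing more can be done
None
```

The screw is set so the block drags at about 4.4 N averaged over both directions (target about 5 N), for an estimated foot press of 2.6 N; the block lies in its guides under the foot, the driver stands in the screw, and I handed the job in at about 31 s.

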